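Lever the split retaining ring off the flow meter spindle

ROBOT

A 6-joint arm with a two-finger parallel gripper is mounted at the origin on the work surface. World frame = base frame: x ahead of the robot, y to its left, z up, the work surface at z = 0. Lengths are in m, angles in rad, forces in N, time in s.
With the tool pointing down it reaches from about 0.35 to 0.975 m from the base axis. Payload 4.9 kg.
Tool frame: the origin (TCP) lies midway between the tips of the shut fingers; the grasp point (between the pads) lies 19 mm behind it; z points along the fingers, y is the line along which they close (so a half turn about z gives the same grasp; the last joint's range is limited). The gripper opens to 85 mm and grips with 20 to 120 N. Pads are 22 mm wide; open, the fingers measure 114 mm over their backs; the gripper's body (76 mm by 85 mm) begins 54 mm behind the grasp point. The pads swing forward as they close: fully open they stand 13 mm farther back than shut.
Start: joints at [-1.341, 0.053, 1.613, -0, 1.476, -0.119], TCP at [0.214, -0.587, 0.231] pointing down, gripper open.
Joint ranges: [-3.01, 3.01], [-1.01, 2.22], [0.06, 2.58], [-1.02, 4.17], [0.09, 2.62], [-3.14, 3.14]. Speed limits (rad/s): [2.57, 2.57, 3.14, 3.14, 3.14, 3.14].

INTERFACE

Orientations are given as a rotation vector (axis times angle).
In Python, from station import ctrl, optics, job gives the robot as it stands.
- The arm moves only by the shell command python3 -m jog 'ROWS' [OPENING] [FORCE]. ROWS is JSON, a list of rows, each a list of 2 entries, a list of its own where there are three numbers: the shift along the tool's x, y, z in m, then the turn, a rotation vector about the tool's x, y, z in rad. A call has 1 to 5 rows; each row is the pose to reach, as a shift and turn from the pose commanded when the call began, along the tool's axes at that moment; what a row does not reach only later rows make up. A row lasts 1/10 s, in which the tool goes at most 50 mm and 8.59 degrees, less where a joint would pass 70% of its speed; a pose out of reach is approached as far as the arm can. A call with a gripper value outside its range is refused whole. OPENING is the opening, from 0 (shut) to 1 (fully open), set as the call begins (- or left out, the last holds). The fingers move at their own pace and stop on an object; FORCE is the grip in N (left out, the last holds). Time passes only in rows, so rows that repeat a pose let the fingers close. It gives the time, the measured TCP pose, the force, the opening and the grip force at its end, in the units of the state.
- ctrl.get_obs(): the state, without advancing time (a new reading comes with each control period).
- optics.get_image(name): name is "scene" or "top"; returns a dict with "image" (480x640x3 uint8, blue, green, red), "fx", "fy", "cx", "cy" (pixels), "D" ([k1, k2, p1, p2, k3] as OpenCV has them; the pictures are not rectified), "rvec" (rotation vector, rad) and "tvec" (3), from world to camera coordinates, as OpenCV has them. Camera axes: x right, y down, z forward; pixel columns grow to the right and rows downward; lengths in m; the calibration is good to about 2 mm. A picture is of the moment at which its call begins. There is no depth.
- job.finish_job(): hands the job in; it is judged then, once.
The state is a dict: "t": time; "q": joint angles; "dq": joint speeds; "effort": joint torques, N m; "tool_pos": TCP position; "tool_rot": TCP orientation; "contact_force": force on the tool from outside, world axes, zero at the start; "wrist_torque": the same for the moment, N m; "opening": finger opening in m; "grip_force": force on a finger pad.
Only numpy, scipy, OpenCV 4.12 (cv2) and the standard library are available. Lean on these libraries where they do the work, as an engineer would, in place of code of your own. Each camera call takes 0.05 s, during which the arm holds its last target. There are 200 camera calls.

TASK

Strip the chrome flow meter: take the hook pick from its stand and, with its toe under one end of the split retaining ring, gently lever that end up out of its groove until it has snapped over its sprung retaining pawl, feeling your way so that the pick never bears hard on the meter or the ring. Leave your fingers off the ring until it has been levered out; then hang the pick back in its stand, pull the ring off the spindle and lay it in the grey tilting bin. Leave the other parts on the worktop alone.

Things in the scene. Friction and masses are not known exactly. Their poses are not given: they have to be found in the camera images.
- meter: Chrome flow meter fixed in a grey cradle: tube along its y axis (120 mm long, 62 mm over its hexagons), on top a round flange (68 mm across, top face 70 mm up) with an upright spindle (radius 16 mm, top 88 mm up; radius 17.2 mm below 77.5 mm). Origin: on the worktop under the spindle's axis; z up. The ring's split faces its -x.
- pick_gap (a point): Point on the flange's top face, 21.5 mm from the spindle axis towards the meter's -x, below the middle of the ring's split. The ring rests on a white nylon seat 5 mm above the flange face, but the seat is cut away within 60 degrees of -x, so under both ring ends there is a free gap of 5 mm for the pick's toe. As the pick's length is uncertain, feel for the flange.
- pawl_a (a point): Tip of a sprung retaining pawl, 8 mm wide, that sticks out of the spindle to 21.5 mm from the axis, 50 degrees from the meter's -x to the +y side; flat top 84.3 mm up, underside sloping at 45 degrees. A mirror-image one is on the -y side. They hold the ring down, give way inward as a ring end is levered up past (5 to 15 N at the pick), spring out again and then carry it.
- ring: Dark steel split retaining ring, flat, 35 g: outer radius 25, inner radius 18, thickness 4 mm; a 5 mm wide tab at +x (out to 31.5 mm) sits between two pins, so it cannot turn. The split, centred on -x, is 17 mm wide between two square end lugs (8 mm along x, 5 mm along y, faces parallel to x). Origin: on its axis, at its underside. 
- ring_end_a (a point): Middle of the lug at the ring's end on its +y side, at x -21.5, y +11 mm in the ring's axes, 2 mm above the underside; 77 mm above the worktop when in the groove. Either end may be levered; levered out means standing 10 mm or more higher than in the groove.
- ring_end_b (a point): The same point at the ring's other end, on its -y side. With one end levered out the ring stays on the spindle, tilted some 0.3 rad about its x axis, which stays about level (levered end high): fingers closing along x, over the two lugs (25.5 mm from the axis) and the end of the tab, hold it 57 mm wide. It pulls off upward with up to about 10 N.
- pick: Hook pick, upright in its stand, 95 g. Handle 16 x 16 mm (sides along x and y), 5 to 55 mm above the origin; guard disc 42 mm across, 0 to 5 mm; under it a 5 mm round stem, at its foot a toe along +x, 5 mm wide, 3 mm thick, tip 9.5 mm from the stem's axis. The toe's underside is 60 to 76 mm below the origin: the stem's clamping differs each time, it does not slip. Origin: axis, underside of disc.
- stand: Fixed pick stand: aluminium plate 100 x 100 mm, top 88 mm above the worktop, with a square hole of 32 mm in its middle. The pick hangs in the hole, guard disc on the plate, stem 3.5 mm from the hole's middle towards the stand's -x, toe towards +x. Origin: on the worktop under the hole's middle.
- bin_in (a point): Middle of the inner floor of the grey tilting bin (inside 142 x 142 mm, walls 66 mm above the floor, 4 mm thick), in the bin's axes; z is the bin's upward axis. The bin tilts forward (towards its -x) about a steel pin.
- bin (a joint): Forward tilt of the bin, 0 (level) to 0.45 rad; stiff, stays where it is.
- nozzle: orange anti-drift nozzle, 30 mm wide, 42 mm tall; bystander. Origin: centre of its underside.
- cap: black rubber-sealed bayonet cap, 56 mm over its ears, 22 mm tall; bystander. Origin: centre of its underside.
- swirl_a: white nylon swirl plate, 38 mm disc, 10 mm tall, lying flat; bystander. Origin: centre of its underside.
- swirl_b: second white nylon swirl plate, like the first; bystander. Origin: centre of its underside.
- adapter: brass hose adapter, 32 mm wide, 36 mm tall; bystander. Origin: centre of its underside.
- driver: screwdriver lying flat; bystander. Origin: its underside.
- jar: closed glass jar, 60 mm wide, 75 mm tall; bystander. Origin: centre of its underside.
There are look-alikes about, which are no part of the job. Leave any blue look-alike of the stand alone.

How it is judged:
On the way:
1. one end of the ring is levered up out of the groove (10 mm or more) by the pick, no finger on the ring (z of any of ring_end_a, ring_end_b in the frame of meter above 0.087 m and contact force between pick and ring above 0.03 N and contact force between the fingers and ring below 0.1 N and horizontal distance between ring and meter below 0.03 m), for 0.1 s.
At the end, for the whole second after the job is handed in: The ring lies at rest in the tilting bin (centre within 65 mm of the floor's middle along both axes, under 40 mm above it); the pick hangs at rest, upright within 0.12 rad, guard disc on the stand's plate (origin 84 to 93 mm up, within 18 mm of the hole's middle) (x of ring in the frame of bin_in between -0.065 and 0.065 m and y of ring in the frame of bin_in between -0.065 and 0.065 m and z of ring in the frame of bin_in between -0.005 and 0.04 m and linear speed of each of ring, pick below 0.02 m/s and horizontal distance between pick and stand below 0.018 m and z of pick in the frame of stand between 0.084 and 0.093 m and angle between pick's own z axis and vertical below 0.12 rad); the robot touches nothing.
It fails at once if the pick bears on the flow meter with more than 25 N (contact force between pick and meter above 25 N).
It fails at once if the pick bears on the ring with more than 25 N (contact force between pick and ring above 25 N).
It fails at once if fingers touch the ring while both of its ends are still in the groove (contact force between the fingers and ring above 0.5 N and z of each of ring_end_a, ring_end_b in the frame of meter below 0.081 m and horizontal distance between ring and meter below 0.02 m).
It fails at once if a bystander is moved by more than 30 mm (distance of any of nozzle, cap, swirl_a, swirl_b, adapter, driver, jar from where it was at the start of the episode above 0.03 m).
It also fails if it takes over 72 s, if anything falls off the work surface, if the arm or the gripper's body presses on something with over 40 N, if the wrist force passes 120 N, or if a joint passes its speed limit or range.

## Working session

There is one attempt and no reset: what is moved stays moved. The work goes in short steps, Python scripts to look and compute and a shell command to move; the robot and the scene stay as the last step left them, time stands still between calls to the robot, and variables do not carry over. Pictures are saved under pics/ and viewed, at most 10 in all, crops included, and the job is handed in when it is done.

```bash
ls; mkdir -p pics
python3 - <<'E'
from station import ctrl, optics, job
import cv2
for n in("scene","top"):
    d=optics.get_image(n); cv2.imwrite(f"pics/{n}0.png",d["image"])
    print({k:v for k,v in d.items() if k!="image"})
print(ctrl.get_obs())
E
```

```text
pics
{'fx': 493.5037162591268, 'fy': 493.5037162591268, 'cx': 311.0665255564747, 'cy': 237.94149397893923, 'D': array([-0.13318199,  0.        ,  0.        ,  0.        ,  0.        ]), 'rvec': array([ 0.63060045,  2.51143634, -1.28526863]), 'tvec': array([ 0.42493273, -0.0783686 ,  1.13825463])}
{'fx': 473.5410039820512, 'fy': 473.5410039820512, 'cx': 316.89341254756914, 'cy': 237.80362296258517, 'D': array([-0.1181636,  0.       ,  0.       ,  0.       ,  0.       ]), 'rvec': array([ 2.16572778, -2.12170475,  0.18211903]), 'tvec': array([0.00488268, 0.50755878, 0.94033939])}
{'t': 0.1, 'q': array([-1.34102397e+00,  5.32809356e-02,  1.61416971e+00,  2.04586855e-06,
        1.47596229e+00, -1.18974056e-01]), 'dq': array([ 0.00052066, -0.00089542, -0.00380331,  0.0006884 ,  0.00010516,
        0.00074222]), 'effort': array([ 7.30064476e-04, -3.94905353e+01, -3.71361136e+01, -3.76742844e-05,
        3.90898917e-03, -1.29051330e-05]), 'tool_pos': array([ 0.21346305, -0.58682266,  0.23018431]), 'tool_rot': array([-3.09216191e+00, -5.44722047e-01,  1.55037421e-04]), 'contact_force': array([-0.60589103,  0.24641287,  0.72059174]), 'wrist_torque': array([-0.02915163,  0.00793939,  0.02979043]), 'grip_force': 0.0, 'opening': 0.08563265775494817}
```

View pics/scene0.png

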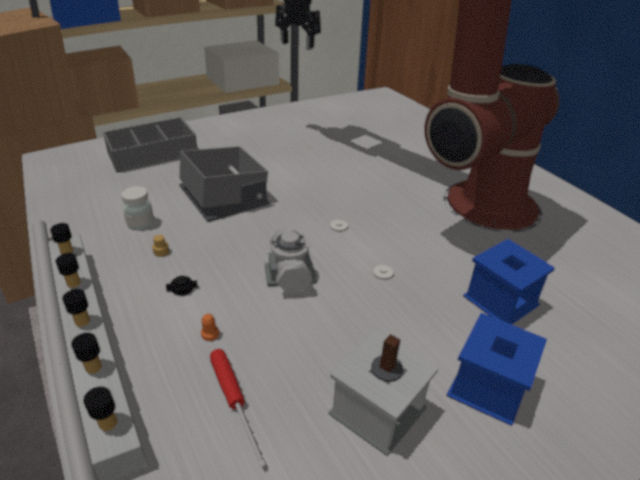

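View pics/top0.png

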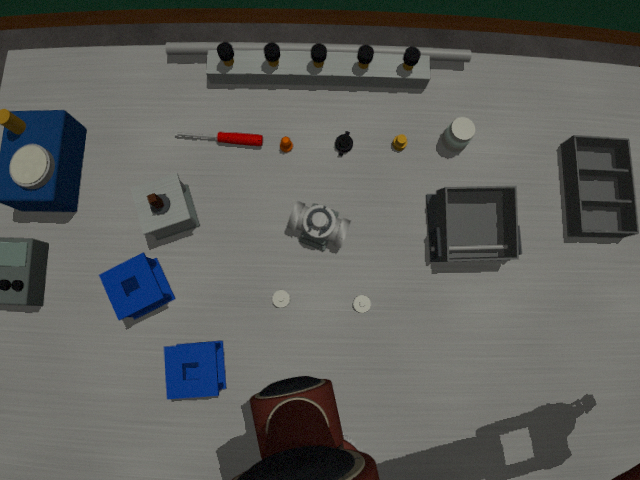

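Candidates: the stand is the aluminium one at top (168,210), which holds the pick; blue look-alikes are at (137,287) and (195,370). The bin is the one at (475,225); the three-compartment tray at (600,187) is a look-alike. The meter at (320,222) is unique. One close composite crop will check this.

```bash
cat > h.py <<'E'
import numpy as np, cv2
from scipy.spatial.transform import Rotation as R
from station import ctrl, optics, job
def cam(d):
    K=np.array([[d["fx"],0,d["cx"]],[0,d["fy"],d["cy"]],[0,0,1.]]); return K,np.array(d["D"]),np.array(d["rvec"]),np.array(d["tvec"])
def p2w(d,uv,z):
    K,D,r,t=cam(d); n=cv2.undistortPoints(np.array([[uv]],float),K,D)[0,0]
    Rm=R.from_rotvec(r).as_matrix(); v=Rm.T@np.array([*n,1]); c=-Rm.T@t
    return c+v*(z-c[2])/v[2]
def w2p(d,P):
    K,D,r,t=cam(d); return cv2.projectPoints(np.atleast_2d(np.array(P,float)),r,t,K,D)[0][:,0]
def crop(im,x,y,w,h,s): return cv2.resize(im[y:y+h,x:x+w],None,fx=s,fy=s,interpolation=cv2.INTER_CUBIC)
E
python3 - <<'E'
from h import *
t=optics.get_image("top"); s=optics.get_image("scene")
a=np.hstack([crop(t["image"],280,185,80,60,5),crop(s["image"],250,215,80,60,5)])
b=np.hstack([crop(t["image"],130,165,80,60,5),crop(s["image"],325,325,120,90,400/120)])
cv2.imwrite("pics/c1.png",np.vstack([a,b]))
cv2.imwrite("pics/c2.png",np.hstack([crop(t["image"],415,175,120,100,400/120),crop(s["image"],165,135,120,100,400/120)]))
for uv,z in [((320,222),.088),((168,210),.088),((475,225),0)]: print(p2w(t,uv,z))
E
```

```text
[0.53152237 0.01022373 0.088     ]
[0.54970705 0.31524259 0.088     ]
[ 0.54990398 -0.33322454  0.        ]
```

View pics/c1.png

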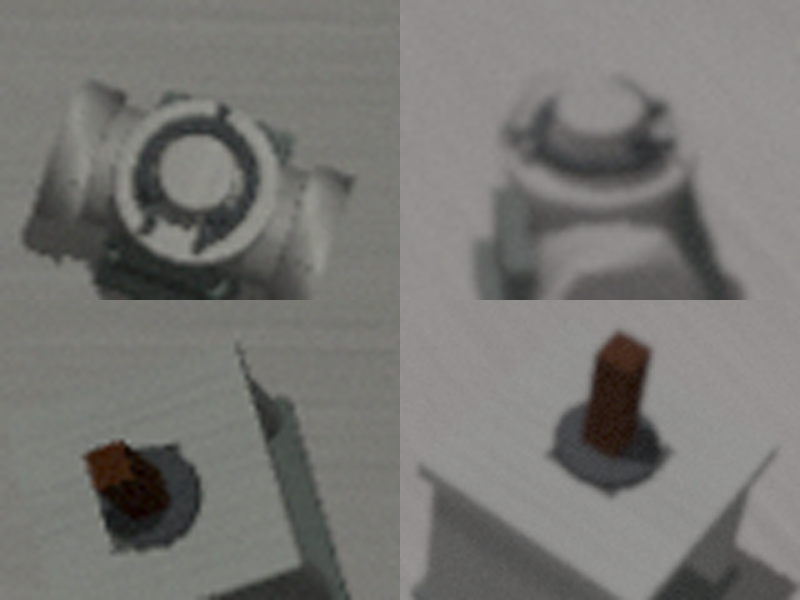

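View pics/c2.png

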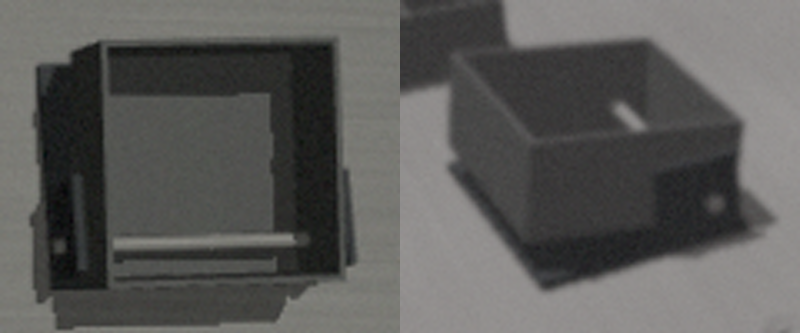

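The crops confirm it. The pick stands in the aluminium stand at top (160,204). On the meter the spindle is at top (320,219), the tab at (324,207), and the split faces lower left at (315,231). The bin is level-ish, with the pin near its robot-side wall. Next I fit the models and overlay them.

```bash
cat > m.py <<'E'
from h import *
from scipy.optimize import least_squares
t=optics.get_image("top"); s=optics.get_image("scene")
def fit(obs,x0):
    # obs: (cam, uv, local pt); pose x,y,yaw
    def T(p,l): c,q=np.cos(p[2]),np.sin(p[2]); return [p[0]+c*l[0]-q*l[1],p[1]+q*l[0]+c*l[1],l[2]]
    f=lambda p:np.concatenate([w2p(d,T(p,l))[0]-uv for d,uv,l in obs])
    r=least_squares(f,x0); return r.x,r.fun.reshape(-1,2).round(1),T
H=.05
so=[(t,(177.6,173.4),(H,-H,.088)),(t,(191,218.6),(-H,-H,.088)),(s,(331,375.4),(H,-H,.088)),(s,(437.5,370),(-H,H,.088)),(s,(394.6,415),(H,H,.088))]
S,e,T=fit(so,[.55,.33,.3]); print("stand",S,e.tolist())
mo=[(t,(320,219.4),(0,0,.088)),(s,(289.6,236),(0,0,.088)),(t,(324.4,207),(.0315,0,.079)),(t,(310,229.4),(-.0215,.011,.079)),(t,(320.4,233.6),(-.0215,-.011,.079))]
M,e2,_=fit(mo,[.53,.01,-.35]); print("meter",M,e2.tolist())
bo=[(t,(415+105/3.333,175+42/3.333),(.075,.075,.08)),(t,(415+338/3.333,175+40/3.333),(.075,-.075,.08)),(t,(415+345/3.333,175+277/3.333),(-.075,-.075,.08)),(t,(415+108/3.333,175+287/3.333),(-.075,.075,.08))]
for z in (.07,.08,.09,.1):
    B,e3,_=fit([(a,b,(*c[:2],z)) for a,b,c in bo],[.55,-.33,0]); print("bin",z,B,e3.tolist())
E
cat > ov.py <<'E'
from m import *
def ov(d,x,y,w,h,k,pts):
    im=crop(d["image"],x,y,w,h,k); im=cv2.convertScaleAbs(im,alpha=1.4)
    for P,c in pts:
        u=(w2p(d,P)[0]-[x,y]+.5)*k-.5; cv2.circle(im,tuple(int(v) for v in u),2,c,-1)
    return im
r,g,b=(0,0,255),(0,255,0),(255,80,0)
sp=[(T(S,(i*H,j*H,.088)),r) for i in(-1,1) for j in(-1,1)]+[(T(S,(i*.016,j*.016,.088)),g) for i in(-1,1) for j in(-1,1)]
mp=[(T(M,(.0315,0,.079)),r),(T(M,(-.0215,.011,.079)),g),(T(M,(-.0215,-.011,.079)),b),(T(M,(0,0,.088)),r)]+[(T(M,(.034*np.cos(a),.034*np.sin(a),.07)),(0,255,255)) for a in np.arange(0,6.28,.4)]
A=np.hstack([ov(t,130,170,66,50,6,sp),ov(s,325,325,120,90,400/120,sp)])
Bq=np.hstack([ov(t,295,195,50,38,8,mp),ov(s,265,222,50,38,8,mp)])
w=min(A.shape[1],Bq.shape[1]); cv2.imwrite("pics/ov.png",np.vstack([A[:,:w],Bq[:,:w]]))
E
python3 ov.py
```

```text
stand [0.56377412 0.33225142 0.34230408] [[-0.3, -0.8], [-0.5, -0.2], [-1.1, -2.5], [0.8, -1.9], [0.6, 2.7]]
meter [ 0.53535873  0.01147556 -0.33966547] [[-0.6, 0.7], [1.0, -0.0], [0.4, -0.4], [0.4, -0.5], [0.3, -0.8]]
bin 0.07 [ 0.54075137 -0.32486862  0.01662227] [[-1.0, -0.4], [-1.4, 1.3], [1.2, 1.2], [1.2, -1.9]]
bin 0.08 [ 0.53879682 -0.32119461  0.01662281] [[-1.4, -0.8], [-1.1, 0.9], [1.6, 1.5], [0.8, -1.5]]
bin 0.09 [ 0.53684318 -0.3175214   0.01662331] [[-1.8, -1.2], [-0.7, 0.5], [2.0, 1.9], [0.5, -1.1]]
bin 0.1 [ 0.53489048 -0.31384904  0.01662387] [[-2.2, -1.7], [-0.3, 0.1], [2.5, 2.3], [0.1, -0.7]]
```

View pics/ov.png

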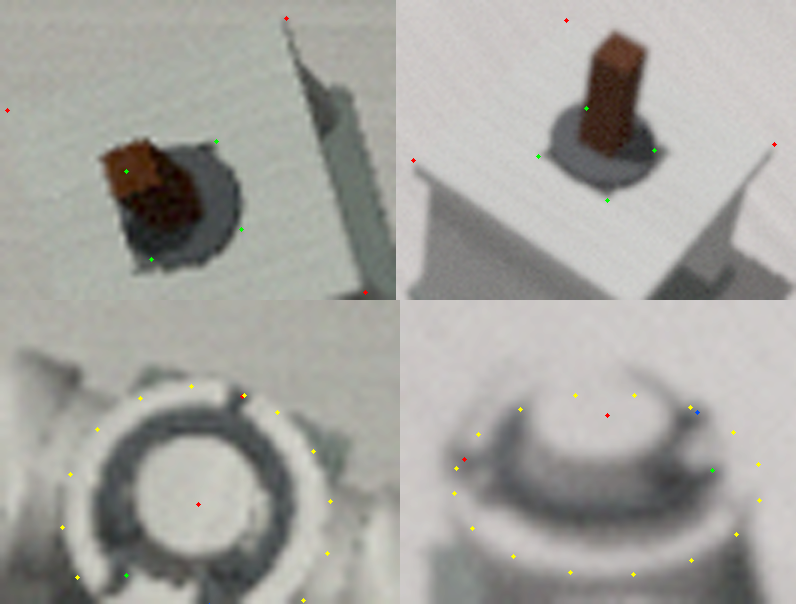

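```bash
cat > w.py <<'E'
from h import *
def go(x,y,z,yaw=None,show=True):
    """shift/turn in tool axes to reach world TCP x,y,z with tool y along yaw (mod pi), pointing down"""
    o=ctrl.get_obs(); A=R.from_rotvec(o["tool_rot"]).as_matrix(); p=o["tool_pos"]
    out=(A.T@(np.array([x,y,z])-p)).round(4).tolist()
    for k in ((0,np.pi) if yaw is not None else ()):
        Y=np.array([np.cos(yaw+k),np.sin(yaw+k),0]); Z=np.array([0,0,-1.]); B=np.c_[np.cross(Y,Z),Y,Z]
        out.append(R.from_matrix(A.T@B).as_rotvec().round(3).tolist())
    print("t",round(o["t"],2),"pos",p.round(4).tolist(),"yawY",np.arctan2(A[1,1],A[0,1]).round(3),"q1,q6",o["q"][[0,5]].round(2),"->",out)
E
python3 - <<'E'
from w import *
t=optics.get_image("top"); s=optics.get_image("scene")
f=lambda u,v:(130+u/6,170+v/6); g=lambda u,v:(325+(u-396)/3.333,325+v/3.333)
print("disc",p2w(t,f(185,207),.0915),p2w(s,g(603,144),.0905))
for uv in((215,141),(138,269)): print("holeT",p2w(t,f(*uv),.088))
for uv in((610,194),(664,150)): print("holeS",p2w(s,g(*uv),.088))
print("handle top",p2w(t,f(133,167),.143),p2w(s,g(618,50),.143))
go(.56,.33,.3,1.913)
E
```

```text
disc [0.55995742 0.32964106 0.0915    ] [0.56025438 0.33184876 0.0905    ]
holeT [0.58365623 0.32227716 0.088     ]
holeT [0.53926855 0.34525992 0.088     ]
holeS [0.57055178 0.35125061 0.088     ]
holeS [0.53964898 0.34413024 0.088     ]
handle top [0.56098446 0.33036491 0.143     ] [0.5609451  0.33128919 0.143     ]
t 0.4 pos [0.2136, -0.5873, 0.2311] yawY -1.222 q1,q6 [-1.34 -0.12] -> [0.639, -0.7437, -0.0686, [0.0, -0.0, -3.135], [-0.0, -0.0, 0.007]]
```

Disc centre is about (0.5605, 0.331), and the visible hole corners put the toe along yaw ≈1.91 (away from the robot's centre line). Approaching the handle now.

```bash
python3 -m jog '[[[0.03,-0.035,-0.05],[0,0,0]],[[0.06,-0.07,-0.07],[0,0,0]],[[0.09,-0.11,-0.07],[0,0,0]],[[0.13,-0.15,-0.07],[0,0,0]],[[0.16,-0.186,-0.07],[0,0,0]]]' 1 
python3 -m jog '[[[0.032,-0.037,0],[0,0,0]],[[0.064,-0.074,0],[0,0,0]],[[0.096,-0.112,0],[0,0,0]],[[0.128,-0.149,0],[0,0,0]],[[0.16,-0.186,0],[0,0,0]]]'
python3 -m jog '[[[0.032,-0.037,0],[0,0,0]],[[0.064,-0.074,0],[0,0,0]],[[0.096,-0.112,0],[0,0,0]],[[0.128,-0.149,0],[0,0,0]],[[0.16,-0.186,0],[0,0,0]]]'
python3 -m jog '[[[0.032,-0.037,0],[0,0,0]],[[0.064,-0.074,0],[0,0,0]],[[0.096,-0.112,0],[0,0,0]],[[0.128,-0.149,0],[0,0,0]],[[0.16,-0.186,0],[0,0,0]]]'
python3 -c "
from w import *
go(.5607,.3308,.100,1.913)"
```

```text
t: 0.9
tool_pos: [0.2942, -0.3737, 0.302]
tool_rot: [3.093, 0.544, 0.001]
contact_force: [0.6, -0.3, 0.8]
opening: 0.0855
grip_force: 0.0
t: 1.4
tool_pos: [0.3808, -0.1439, 0.3015]
tool_rot: [3.093, 0.544, 0.002]
contact_force: [0.9, 0.4, -0.3]
opening: 0.0856
grip_force: 0.0
t: 1.9
tool_pos: [0.4676, 0.086, 0.3015]
tool_rot: [3.093, 0.546, 0.002]
contact_force: [0.7, -1.0, 0.3]
opening: 0.0853
grip_force: 0.0
t: 2.4
tool_pos: [0.5545, 0.3154, 0.3011]
tool_rot: [3.094, 0.546, 0.001]
contact_force: [0.2, 0.4, 0.8]
opening: 0.085
grip_force: 0.0
t 2.4 pos [0.5545, 0.3154, 0.3011] yawY -1.221 q1,q6 [0.4  1.62] -> [0.011, -0.0124, 0.2011, [0.0, 0.0, -3.134], [0.0, -0.0, 0.007]]
```

```bash
python3 -m jog '[[[0,0,0],[0,0,0]],[[0,0,0.04],[0,0,0]],[[0,0,0.08],[0,0,0]],[[0,0,0.1],[0,0,0]],[[0,0,0.1],[0,0,0]]]' - 60 >/dev/null
python3 -c "
from w import *
go(.5607,.3308,.100,1.913)"
```

```text
t 2.9 pos [0.5517, 0.3118, 0.1963] yawY -1.222 q1,q6 [0.4  1.62] -> [0.0158, -0.0149, 0.0962, [-0.013, 0.001, -3.135], [0.001, 0.008, 0.006]]
```

```bash
python3 -m jog '[[[0.016,-0.015,0],[0,0,0.006]],[[0.016,-0.015,0.02],[0,0,0.006]],[[0.016,-0.015,0.05],[0,0,0.006]],[[0.016,-0.015,0.08],[0,0,0.006]],[[0.016,-0.015,0.096],[0,0,0.006]]]' 
python3 -m jog '[[[0,0,0],[0,0,0]],[[0,0,0],[0,0,0]]]' 
python3 -c "
from w import *
s=optics.get_image('scene'); t=optics.get_image('top')
cv2.imwrite('pics/g.png',np.hstack([crop(s['image'],300,260,160,160,2.5),crop(t['image'],110,140,120,120,10/3)]))
go(.5607,.3308,.100,1.913)"
```

```text
t: 3.4
tool_pos: [0.5638, 0.3323, 0.1045]
tool_rot: [3.095, 0.535, -0.001]
contact_force: [0.3, 0.0, -0.8]
opening: 0.0857
grip_force: 0.0
t: 3.6
tool_pos: [0.565, 0.333, 0.1069]
tool_rot: [-3.095, -0.535, -0.003]
contact_force: [-0.0, 0.3, 0.4]
opening: 0.0853
grip_force: 0.0
t 3.7 pos [0.5656, 0.3334, 0.108] yawY -1.228 q1,q6 [0.42 1.65] -> [-0.0055, 0.0008, 0.008, [0.007, -0.0, -3.141], [-0.0, -0.004, 0.0]]
```

View pics/g.png

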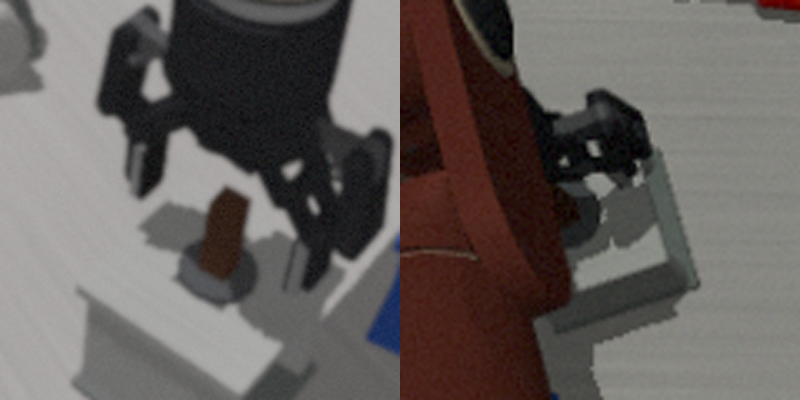

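The handle stands between the open fingers, scene (387,352). A small correction, then close.

```bash
python3 -m jog '[[[-0.005,0.001,0.007],[0,0,0]],[[-0.005,0.001,0.007],[0,0,0]],[[-0.005,0.001,0.007],[0,0,0]],[[-0.005,0.001,0.007],[0,0,0]],[[-0.005,0.001,0.007],[0,0,0]]]' >/dev/null
python3 -c "
from w import *
go(.5607,.3308,.102,1.913)"
python3 -m jog '[[[0,0,0],[0,0,0]],[[0,0,0],[0,0,0]],[[0,0,0],[0,0,0]],[[0,0,0],[0,0,0]],[[0,0,0],[0,0,0]]]' 0 80
python3 -m jog '[[[0,0,0],[0,0,0]],[[0,0,0],[0,0,0]],[[0,0,0],[0,0,0]],[[0,0,0],[0,0,0]],[[0,0,0],[0,0,0]]]'
python3 -c "
from w import *
go(.5607,.3308,.102,1.913)"
```

```text
t 4.2 pos [0.5598, 0.3302, 0.0983] yawY -1.228 q1,q6 [0.42 1.65] -> [0.0011, -0.0002, -0.0037, [0.0, -0.0, -3.141], [-0.0, -0.0, 0.001]]
t: 4.7
tool_pos: [0.5599, 0.3303, 0.0985]
tool_rot: [-3.095, -0.536, -0.001]
contact_force: [-0.1, 0.2, 0.1]
opening: 0.0151
grip_force: 77.8
t: 5.2
tool_pos: [0.5598, 0.3302, 0.0983]
tool_rot: [-3.095, -0.536, -0.001]
contact_force: [-0.2, 1.1, 1.5]
opening: 0.0149
grip_force: 77.9
t 5.2 pos [0.5598, 0.3302, 0.0983] yawY -1.228 q1,q6 [0.42 1.65] -> [0.001, -0.0002, -0.0037, [0.001, -0.0, -3.141], [-0.0, -0.0, 0.001]]
```

```bash
python3 -m jog '[[[0,0,-0.015],[0,0,0]],[[0,0,-0.04],[0,0,0]],[[0,0,-0.07],[0,0,0]],[[0,0,-0.1],[0,0,0]],[[0,0,-0.13],[0,0,0]]]'
python3 -m jog '[[[0,0,0],[0,0,0]],[[0,0,0],[0,0,0]]]' 
python3 -c "
from w import *
s=optics.get_image('scene')
from h import w2p
o=ctrl.get_obs(); p=o['tool_pos']; u=w2p(s,p-[0,0,.07])[0].astype(int); print(u)
im=crop(s['image'],u[0]-50,u[1]-50,100,100,6)
cv2.imwrite('pics/toe.png',cv2.convertScaleAbs(im,alpha=1.4)); np.save('toe.npy',u)
go(.53536,.01148,p[2],1.23)"
```

```text
t: 5.7
tool_pos: [0.5594, 0.33, 0.23]
tool_rot: [3.096, 0.536, -0.0]
contact_force: [0.1, -0.5, -0.6]
opening: 0.0153
grip_force: 77.9
t: 5.9
tool_pos: [0.5599, 0.3303, 0.2295]
tool_rot: [-3.095, -0.536, -0.003]
contact_force: [-0.4, 0.0, -2.0]
opening: 0.015
grip_force: 77.8
[393 330]
t 5.95 pos [0.5592, 0.33, 0.2275] yawY -1.228 q1,q6 [0.42 1.65] -> [-0.1295, 0.2919, 0.0002, [-0.001, 0.001, -2.458], [0.001, 0.001, 0.684]]
```

View pics/toe.png

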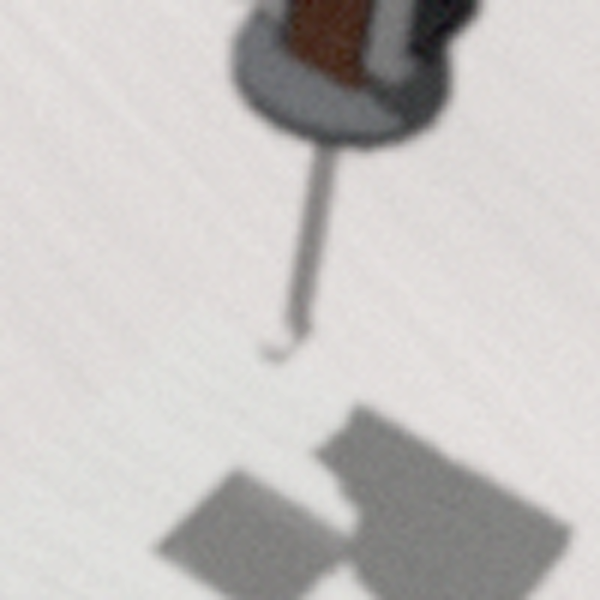

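```bash
python3 -c "
from w import *
s=optics.get_image('scene'); p=ctrl.get_obs()['tool_pos']; u=np.load('toe.npy')-50
for L in (.06,.068,.076):
    o=p-[0,0,.0103+L]
    q=[o+[0,0,.0015]]+[o+[.0095*np.cos(a),.0095*np.sin(a),.0015] for a in (.342,1.913,-1.229,3.484)]
    print(L,((w2p(s,q)-u)*6).round(0).tolist())
"
```

```text
0.06 [[305.0, 301.0], [278.0, 327.0], [345.0, 324.0], [266.0, 278.0], [331.0, 276.0]]
0.068 [[300.0, 329.0], [273.0, 355.0], [339.0, 352.0], [261.0, 306.0], [326.0, 304.0]]
0.076 [[295.0, 356.0], [268.0, 382.0], [334.0, 379.0], [257.0, 333.0], [321.0, 331.0]]
```

The toe shows at crop (270,347), left-below the stem foot (300,325). So it points along yaw ≈0.34, and the pick is about 67 mm long. It needs turning by +0.89 to point to the meter's +y. Now moving to the meter.

```bash
python3 -c "
from w import *
go(.5059,.0182,.21,-.34)"
python3 -m jog '[[[0,0,0],[0,0,-0.14]],[[0,0,0],[0,0,-0.28]],[[0,0,0],[0,0,-0.42]],[[0,0,0],[0,0,-0.56]],[[0,0,0],[0,0,-0.7]]]' - 100 >/dev/null
python3 -m jog '[[[0,0,0],[0,0,-0.14]],[[0,0,0],[0,0,-0.19]],[[0,0,0],[0,0,-0.19]]]'
python3 -c "
from w import *
go(.5059,.0182,.21,-.34)"
```

```text
t 6.0 pos [0.5588, 0.3298, 0.2264] yawY -1.228 q1,q6 [0.42 1.65] -> [-0.1545, 0.2757, 0.0169, [-0.001, 0.003, -0.888], [0.004, 0.001, 2.254]]
t: 6.8
tool_pos: [0.5587, 0.3297, 0.2257]
tool_rot: [-2.563, -1.815, 0.006]
contact_force: [-1.1, -0.0, -0.4]
opening: 0.0147
grip_force: 97.6
t 6.8 pos [0.5587, 0.3297, 0.2257] yawY -0.338 q1,q6 [0.42 0.76] -> [-0.3114, 0.0536, 0.0164, [-0.003, 0.003, 0.002], [-0.004, -0.005, -3.14]]
```

```bash
python3 -m jog '[[[-0.03,0.005,0],[0,0,0]],[[-0.075,0.013,0],[0,0,0]],[[-0.12,0.021,0],[0,0,0]],[[-0.165,0.029,0],[0,0,0]],[[-0.2,0.035,0],[0,0,0]]]' >/dev/null
python3 -m jog '[[[-0.045,0.008,0],[0,0,0]],[[-0.08,0.014,0],[0,0,0]],[[-0.1,0.018,0],[0,0,0]],[[-0.111,0.019,0],[0,0,0]],[[-0.111,0.019,0],[0,0,0]]]' >/dev/null
python3 -m jog '[[[0,0,0],[0,0,0]],[[0,0,0],[0,0,0]],[[0,0,0],[0,0,0]],[[0,0,0],[0,0,0]]]'
python3 -c "
from w import *
go(.5059,.0182,.165,-.34)"
```

```text
t: 8.2
tool_pos: [0.5076, 0.0196, 0.2281]
tool_rot: [-2.562, -1.818, 0.0]
contact_force: [-0.1, -0.5, -0.2]
opening: 0.0149
grip_force: 97.6
t 8.2 pos [0.5076, 0.0196, 0.2281] yawY -0.337 q1,q6 [-0.11  0.23] -> [-0.0018, -0.0011, 0.0631, [-0.0, -0.0, 0.003], [0.0, -0.0, -3.138]]
```

```bash
python3 -m jog '[[[-0.002,-0.001,0.01],[0,0,0.003]],[[-0.002,-0.001,0.03],[0,0,0.003]],[[-0.002,-0.001,0.05],[0,0,0.003]],[[-0.002,-0.001,0.064],[0,0,0.003]],[[-0.002,-0.001,0.064],[0,0,0.003]]]' >/dev/null
python3 -m jog '[[[0,0,0],[0,0,0]],[[0,0,0],[0,0,0]],[[0,0,0],[0,0,0]]]'
python3 -c "
from w import *
go(.5059,.0182,.150,-.34)
p=ctrl.get_obs()['tool_pos']
s=optics.get_image('scene');t=optics.get_image('top')
M=[.53536,.01148,-.3397]
def T(l): c,q=np.cos(M[2]),np.sin(M[2]); return [M[0]+c*l[0]-q*l[1],M[1]+q*l[0]+c*l[1],l[2]]
u=w2p(s,T((-.02,0,.08)))[0].astype(int)-[40,35]
im=cv2.convertScaleAbs(crop(s['image'],*u,80,60,10),alpha=1.4)
for l in [(-.0215,.011,.079),(-.0215,-.011,.079),(-.0215,.0085,.079),(-.0215,-.0085,.079),(0,0,.088)]:
    q=(w2p(s,T(l))[0]-u+.5)*10; cv2.circle(im,tuple(int(v) for v in q),2,(0,0,255),-1)
cv2.imwrite('pics/near.png',im)"
```

```text
t: 9.0
tool_pos: [0.5067, 0.0172, 0.1655]
tool_rot: [2.565, 1.811, 0.003]
contact_force: [0.2, -0.3, -0.8]
opening: 0.0145
grip_force: 97.6
t 9.0 pos [0.5067, 0.0172, 0.1655] yawY -0.341 q1,q6 [-0.11  0.23] -> [0.0007, -0.0011, 0.0155, [0.002, -0.001, -0.001], [-0.001, -0.004, 3.141]]
```

View pics/near.png

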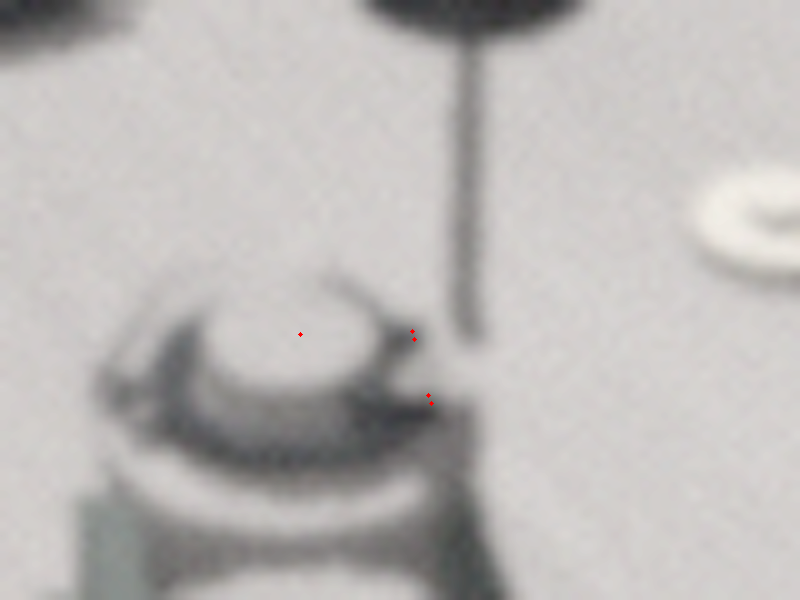

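The close view shows the spindle at (293,330), the lugs at (410,335) and (435,405), and the stem foot at (470,340), just outside the split. Next I feel down for the flange, with a force guard between steps.

```bash
cat > guard.py <<'E'
import sys; from w import *
o=ctrl.get_obs(); f=o["contact_force"]; print("z",o["tool_pos"].round(4),"f",f.round(1))
sys.exit(np.linalg.norm(f)>float(sys.argv[1]))
E
G(){ python3 guard.py 3; }
python3 -m jog '[[[0.001,-0.002,0],[0,0,0]],[[0.001,-0.002,0.004],[0,0,0]],[[0.001,-0.002,0.008],[0,0,0]],[[0.001,-0.002,0.008],[0,0,0]]]' >/dev/null && G &&
python3 -m jog '[[[0,0,0.001],[0,0,0]],[[0,0,0.001],[0,0,0]]]' >/dev/null && G &&
python3 -m jog '[[[0,0,0.001],[0,0,0]],[[0,0,0.001],[0,0,0]]]' >/dev/null && G &&
python3 -m jog '[[[0,0,0.001],[0,0,0]],[[0,0,0.001],[0,0,0]]]' >/dev/null && G &&
python3 -m jog '[[[0,0,0.001],[0,0,0]],[[0,0,0.001],[0,0,0]]]' >/dev/null && G &&
python3 -m jog '[[[0,0,0.001],[0,0,0]],[[0,0,0.001],[0,0,0]]]' >/dev/null && G &&
python3 -m jog '[[[0,0,0.001],[0,0,0]],[[0,0,0.001],[0,0,0]]]' >/dev/null && G
```

```text
z [0.5037 0.019  0.155 ] f [ 0.   0.2 -0.7]False
```

```bash
sed -i 's/sys.exit(np/sys.exit(int(np/; s/)$/&/' guard.py; sed -i 's/argv\[1\]))$/argv[1])))/' guard.py
G(){ python3 guard.py 3; }
python3 -m jog '[[[0,0,0],[0,0,0]],[[0,0,0],[0,0,0]]]' >/dev/null && G &&
python3 -m jog '[[[0,0,0.001],[0,0,0]],[[0,0,0.001],[0,0,0]]]' >/dev/null && G &&
python3 -m jog '[[[0,0,0.001],[0,0,0]],[[0,0,0.001],[0,0,0]]]' >/dev/null && G &&
python3 -m jog '[[[0,0,0.001],[0,0,0]],[[0,0,0.001],[0,0,0]]]' >/dev/null && G &&
python3 -m jog '[[[0,0,0.001],[0,0,0]],[[0,0,0.001],[0,0,0]]]' >/dev/null && G &&
python3 -m jog '[[[0,0,0.001],[0,0,0]],[[0,0,0.001],[0,0,0]]]' >/dev/null && G &&
python3 -m jog '[[[0,0,0.001],[0,0,0]],[[0,0,0.001],[0,0,0]]]' >/dev/null && G
```

```text
z [0.5044 0.0189 0.1561] f [-0.6 -0.3 -1.5]
z [0.5043 0.0189 0.1551] f [ 0.1  0.4 -1.3]
z [0.5043 0.0189 0.154 ] f [-0.  -0.8 -1.2]
z [0.5043 0.0189 0.153 ] f [ 0.2 -0.6 -2.5]
z [0.5043 0.0189 0.152 ] f [ 0.2 -0.6 -1.1]
z [0.5042 0.0189 0.151 ] f [ 0.9  0.  -0.4]
z [0.5042 0.0189 0.15  ] f [-0.2  0.2 -1.1]
```

```bash
G(){ python3 guard.py 3; }
python3 -m jog '[[[0,0.001,0.001],[0,0,0]],[[0,0.001,0.001],[0,0,0]]]' >/dev/null && G &&
python3 -m jog '[[[0,0,0.0007],[0,0,0]],[[0,0,0.0007],[0,0,0]]]' >/dev/null && G &&
python3 -m jog '[[[0,0,0.0007],[0,0,0]],[[0,0,0.0007],[0,0,0]]]' >/dev/null && G &&
python3 -m jog '[[[0,0,0.0007],[0,0,0]],[[0,0,0.0007],[0,0,0]]]' >/dev/null && G &&
python3 -m jog '[[[0,0,0.0007],[0,0,0]],[[0,0,0.0007],[0,0,0]]]' >/dev/null && G &&
python3 -m jog '[[[0,0,0.0007],[0,0,0]],[[0,0,0.0007],[0,0,0]]]' >/dev/null && G &&
python3 -m jog '[[[0,0,0.0007],[0,0,0]],[[0,0,0.0007],[0,0,0]]]' >/dev/null && G &&
python3 -m jog '[[[0,0,0.0007],[0,0,0]],[[0,0,0.0007],[0,0,0]]]' >/dev/null && G &&
python3 -m jog '[[[0,0,0.0007],[0,0,0]],[[0,0,0.0007],[0,0,0]]]' >/dev/null && G &&
python3 -m jog '[[[0,0,0.0007],[0,0,0]],[[0,0,0.0007],[0,0,0]]]' >/dev/null && G
```

```text
z [0.5053 0.0186 0.1491] f [ 0.3  0.2 -1. ]
z [0.5055 0.0186 0.149 ] f [-0.8  0.1  2.4]
z [0.5057 0.0186 0.1489] f [-1.1 -0.4  5.7]
```

Flange felt at TCP z≈0.149. Up 2 mm, then sliding into the split.

```bash
G(){ python3 guard.py 4; }
python3 -m jog '[[[0,0,-0.0024],[0,0,0]],[[0,0,-0.0024],[0,0,0]]]' >/dev/null && G &&
python3 -m jog '[[[0,0.001,0],[0,0,0]],[[0,0.002,0],[0,0,0]],[[0,0.002,0],[0,0,0]]]' >/dev/null && G &&
python3 -m jog '[[[0,0.001,0],[0,0,0]],[[0,0.002,0],[0,0,0]],[[0,0.002,0],[0,0,0]]]' >/dev/null && G &&
python3 -m jog '[[[0,0.001,0],[0,0,0]],[[0,0.002,0],[0,0,0]],[[0,0.002,0],[0,0,0]]]' >/dev/null && G &&
python3 -m jog '[[[0,0.001,0],[0,0,0]],[[0,0.002,0],[0,0,0]],[[0,0.002,0],[0,0,0]]]' >/dev/null && G &&
python3 -m jog '[[[0,0.001,0],[0,0,0]],[[0,0.001,0],[0,0,0]]]' >/dev/null && G
```

```text
z [0.5053 0.0186 0.1502] f [-0.7  0.4 -1.3]
z [0.5071 0.0179 0.1498] f [ 0.3  0.8 -0.7]
z [0.5092 0.0172 0.1501] f [ 0.2  0.3 -1.5]
z [0.511  0.0165 0.1502] f [ 0.8 -0.3 -0.8]
z [0.513  0.0158 0.1502] f [-0.5 -0.3 -0.6]
z [0.5138 0.0155 0.1502] f [ 0.   0.9 -0.8]
```

```bash
G(){ python3 guard.py 4; }
python3 -m jog '[[[0.001,0,0],[0,0,0]],[[0.002,0,0],[0,0,0]],[[0.002,0,0],[0,0,0]]]' >/dev/null && G &&
python3 -m jog '[[[0.001,0,0],[0,0,0]],[[0.002,0,0],[0,0,0]],[[0.002,0,0],[0,0,0]]]' >/dev/null && G &&
python3 -m jog '[[[0.001,0,0],[0,0,0]],[[0.002,0,0],[0,0,0]],[[0.002,0,0],[0,0,0]]]' >/dev/null && G &&
python3 -m jog '[[[0.001,0,0],[0,0,0]],[[0.0015,0,0],[0,0,0]],[[0.0015,0,0],[0,0,0]]]' >/dev/null && G &&
python3 -m jog '[[[0,0,-0.001],[0,0,0]],[[0,0,-0.001],[0,0,0]]]' >/dev/null && G
```

```text
z [0.5145 0.0176 0.1501] f [-0.2 -0.7 -0.3]
z [0.5151 0.0195 0.1502] f [-1.1  0.1 -2. ]
z [0.5158 0.0213 0.1502] f [ 0.2  0.7 -2.1]
z [0.5163 0.0227 0.1501] f [ 0.6 -0.6 -1. ]
z [0.5163 0.0226 0.1513] f [-0.6  0.3 -0.5]
```

```bash
G(){ python3 guard.py 17; }; U(){ :; }
python3 -m jog '[[[0,0,-0.001],[0,0,0]],[[0,0,-0.001],[0,0,0]]]' >/dev/null && G &&
python3 -m jog '[[[0,0,-0.001],[0,0,0]],[[0,0,-0.001],[0,0,0]]]' >/dev/null && G &&
python3 -m jog '[[[0,0,-0.001],[0,0,0]],[[0,0,-0.001],[0,0,0]]]' >/dev/null && G &&
python3 -m jog '[[[0,0,-0.001],[0,0,0]],[[0,0,-0.001],[0,0,0]]]' >/dev/null && G &&
python3 -m jog '[[[0,0,-0.001],[0,0,0]],[[0,0,-0.001],[0,0,0]]]' >/dev/null && G &&
python3 -m jog '[[[0,0,-0.001],[0,0,0]],[[0,0,-0.001],[0,0,0]]]' >/dev/null && G &&
python3 -m jog '[[[0,0,-0.001],[0,0,0]],[[0,0,-0.001],[0,0,0]]]' >/dev/null && G &&
python3 -m jog '[[[0,0,-0.001],[0,0,0]],[[0,0,-0.001],[0,0,0]]]' >/dev/null && G
```

```text
z [0.5161 0.0227 0.152 ] f [-0.8  0.3 -1. ]
z [0.5158 0.0228 0.1527] f [-0.5  0.5 -1.9]
z [0.5157 0.0228 0.1536] f [-1.1  1.  -3.5]
z [0.5157 0.0228 0.1546] f [-2.4  1.5 -5.9]
z [0.5158 0.0227 0.1557] f [-1.4  0.3 -6.1]
z [0.5157 0.0227 0.1564] f [-1.7  1.3 -8.7]
z [0.5157 0.0226 0.1573] f [ -1.    0.5 -10.8]
z [0.5181 0.0223 0.1616] f [-0.3  0.3 -1.2]
```

The end snapped over the pawl; a little higher to meet the 10 mm, then hold.

```bash
G(){ python3 guard.py 17; }
G; python3 -m jog '[[[0,0,-0.001],[0,0,0]],[[0,0,-0.001],[0,0,0]]]' >/dev/null && G &&
python3 -m jog '[[[0,0,-0.001],[0,0,0]],[[0,0,-0.001],[0,0,0]]]' >/dev/null && G &&
python3 -m jog '[[[0,0,-0.001],[0,0,0]],[[0,0,-0.001],[0,0,0]]]' >/dev/null && G &&
python3 -m jog '[[[0,0,0],[0,0,0]],[[0,0,0],[0,0,0]],[[0,0,0],[0,0,0]]]' >/dev/null && G
python3 -c "
from w import *
s=optics.get_image('scene'); u=w2p(s,[.515,.018,.085])[0].astype(int)-[30,30]
cv2.imwrite('pics/lev.png',cv2.convertScaleAbs(crop(s['image'],*u,60,60,10),alpha=1.4))"
```

```text
z [0.5181 0.0223 0.1616] f [-0.3  0.3 -1.2]
z [0.5178 0.0224 0.1622] f [ 0.2  0.6 -1.4]
z [0.5169 0.0226 0.162 ] f [ 0.7  0.6 -1.1]
z [0.5164 0.0226 0.1623] f [ 0.3 -0.3 -1.4]
z [0.5162 0.0227 0.1621] f [-0.  -1.1 -1.6]
```

View pics/lev.png

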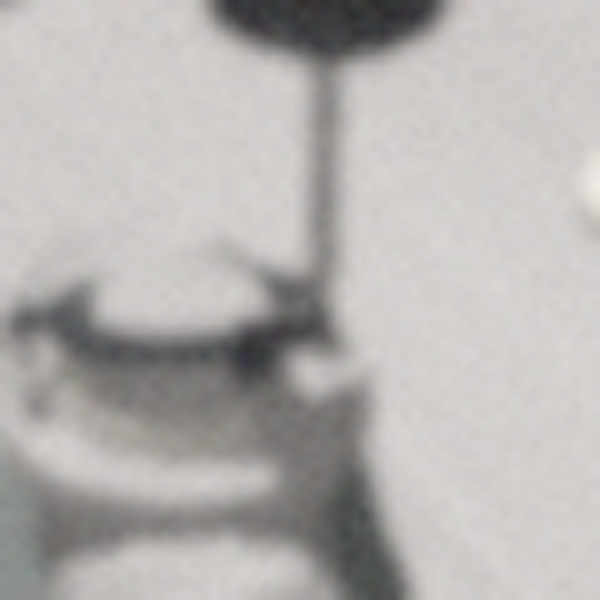

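The ring's +y end now stands up over the pawl at (300,320), with the toe under it. I add 2 mm for margin and check the force.

```bash
G(){ python3 guard.py 17; }
python3 -m jog '[[[0,0,-0.001],[0,0,0]],[[0,0,-0.001],[0,0,0]],[[0,0,-0.001],[0,0,0]]]' >/dev/null && G &&
python3 -m jog '[[[0,0,-0.001],[0,0,0]],[[0,0,-0.001],[0,0,0]],[[0,0,-0.001],[0,0,0]]]' >/dev/null && G &&
python3 -m jog '[[[0,0,-0.001],[0,0,0]],[[0,0,-0.001],[0,0,0]],[[0,0,-0.001],[0,0,0]]]' >/dev/null && G
```

```text
z [0.5161 0.0226 0.163 ] f [ 0.3 -1.3 -2.3]
z [0.5161 0.0226 0.164 ] f [-0.4 -1.3 -2.3]
z [0.5164 0.0227 0.1655] f [ 0.1 -0.5 -2.5]
```

```bash
G(){ python3 guard.py 6; }
python3 -m jog '[[[0,0,0.002],[0,0,0]],[[0,0,0.004],[0,0,0]],[[0,0,0.006],[0,0,0]],[[0,0,0.0065],[0,0,0]],[[0,0,0.0065],[0,0,0]]]' >/dev/null && G &&
python3 -m jog '[[[-0.002,0,0],[0,0,0]],[[-0.004,0,0],[0,0,0]],[[-0.004,0,0],[0,0,0]]]' >/dev/null && G &&
python3 -m jog '[[[-0.002,0,0],[0,0,0]],[[-0.004,0,0],[0,0,0]],[[-0.004,0,0],[0,0,0]]]' >/dev/null && G &&
python3 -m jog '[[[0,-0.002,0],[0,0,0]],[[0,-0.004,0],[0,0,0]],[[0,-0.006,0],[0,0,0]],[[0,-0.006,0],[0,0,0]]]' >/dev/null && G &&
python3 -m jog '[[[0,-0.004,0],[0,0,0]],[[0,-0.008,0],[0,0,0]],[[0,-0.014,0],[0,0,0]],[[0,-0.02,0],[0,0,0]],[[0,-0.02,0],[0,0,0]]]' >/dev/null && G &&
python3 -m jog '[[[0,0,-0.02],[0,0,0]],[[0,0,-0.04],[0,0,0]],[[0,0,-0.06],[0,0,0]],[[0,0,-0.065],[0,0,0]],[[0,0,-0.065],[0,0,0]]]' >/dev/null && G
python3 -c "
from w import *
go(.5598,.3302,.23,-1.228)"
```

```text
z [0.5162 0.0227 0.1585] f [-0.4 -0.6 -1.3]
z [0.5149 0.0186 0.1587] f [-0.2 -1.  -1.3]
z [0.5136 0.0149 0.1587] f [ 0.1 -0.4 -1. ]
z [0.5076 0.0173 0.1586] f [ 0.2 -0.7 -1.1]
z [0.4883 0.0241 0.1585] f [ 0.1 -0.1 -1. ]
z [0.4896 0.0237 0.2246] f [ 0.3 -0.  -1.1]
t 20.45 pos [0.4896, 0.0237, 0.2246] yawY -0.341 q1,q6 [-0.1   0.24] -> [0.3123, -0.0364, -0.0054, [0.002, -0.001, 0.887], [0.002, 0.002, -2.255]]
```

```bash
python3 -m jog '[[[0.03,-0.004,-0.005],[0,0,0.14]],[[0.075,-0.01,-0.005],[0,0,0.28]],[[0.12,-0.015,-0.005],[0,0,0.42]],[[0.165,-0.02,-0.005],[0,0,0.56]],[[0.2,-0.024,-0.005],[0,0,0.7]]]' >/dev/null
python3 -m jog '[[[0,0,0],[0,0,0]],[[0,0,0],[0,0,0]],[[0,0,0],[0,0,0]]]' >/dev/null
python3 -c "
from w import *
go(.5598,.3302,.23,-1.228)"
```

```text
t 21.25 pos [0.5328, 0.2195, 0.2274] yawY -1.041 q1,q6 [0.26 1.3 ] -> [0.0792, -0.0819, -0.0027, [-0.0, 0.002, 0.187], [-0.003, -0.0, -2.955]]
```

```bash
python3 -m jog '[[[0.025,-0.025,0],[0,0,0.1]],[[0.055,-0.055,0],[0,0,0.187]],[[0.079,-0.082,0],[0,0,0.187]],[[0.079,-0.082,0],[0,0,0.187]],[[0.079,-0.082,0],[0,0,0.187]]]' >/dev/null
python3 -m jog '[[[0,0,0],[0,0,0]],[[0,0,0],[0,0,0]],[[0,0,0],[0,0,0]]]' >/dev/null
python3 -c "
from w import *
go(.5598,.3302,.11,-1.228)
s=optics.get_image('scene'); p=ctrl.get_obs()['tool_pos']
u=w2p(s,p-[0,0,.07])[0].astype(int)-50
im=cv2.convertScaleAbs(crop(s['image'],*u,100,100,6),alpha=1.4)
o=p-[0,0,.079]; a=.342
for q in w2p(s,[o+[0,0,.0015],o+[.0095*np.cos(a),.0095*np.sin(a),.0015]]): cv2.circle(im,tuple(((q-u+.5)*6).astype(int)),3,(0,0,255),-1)
# small inset of meter
v=w2p(s,[.53,.015,.085])[0].astype(int)-[20,25]
im=np.hstack([im,cv2.resize(cv2.convertScaleAbs(crop(s['image'],*v,40,50,5),alpha=1.4),(200,250)).__class__(shape=(0,200,3),dtype=np.uint8) if 0 else np.vstack([cv2.convertScaleAbs(crop(s['image'],*v,40,50,5),alpha=1.4),np.zeros((350,200,3),np.uint8)])])
cv2.imwrite('pics/back.png',im)"
```

```text
t 22.05 pos [0.5602, 0.3299, 0.2288] yawY -1.229 q1,q6 [0.42 1.65] -> [-0.0003, -0.0004, 0.1188, [0.0, -0.0, -0.001], [-0.0, -0.0, 3.14]]
```

View pics/back.png

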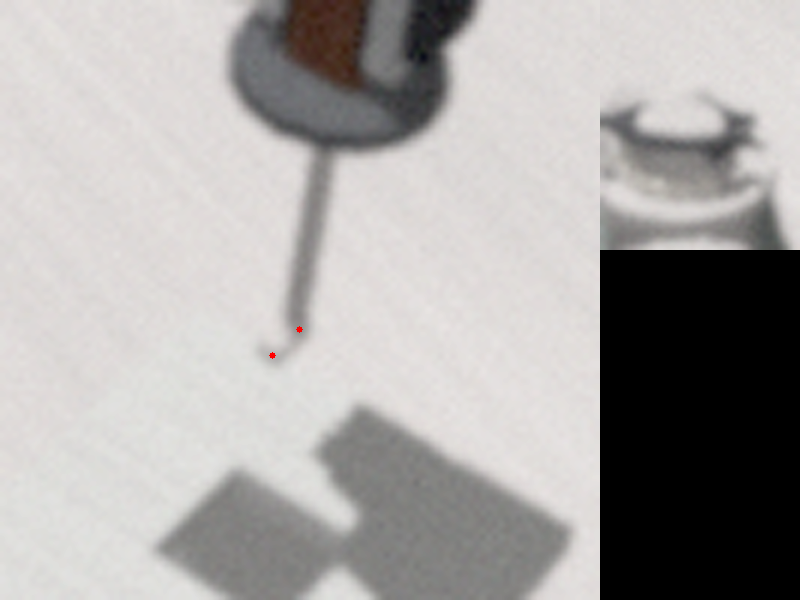

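The pick sits unslipped, toe tip at (272,355), and the ring stays levered in the inset. Hanging the pick back.

```bash
G(){ python3 guard.py 4; }
python3 -m jog '[[[0,0,0.02],[0,0,0]],[[0,0,0.04],[0,0,0]],[[0,0,0.06],[0,0,0]],[[0,0,0.08],[0,0,0]],[[0,0,0.08],[0,0,0]]]' >/dev/null && G &&
python3 -m jog '[[[0,0,0.02],[0,0,0]],[[0,0,0.04],[0,0,0]],[[0,0,0.045],[0,0,0]],[[0,0,0.045],[0,0,0]]]' >/dev/null && G &&
python3 -m jog '[[[0,0,0],[0,0,0]],[[0,0,0],[0,0,0]]]' >/dev/null && G &&
python3 -m jog '[[[0,0,0.002],[0,0,0]],[[0,0,0.003],[0,0,0]],[[0,0,0.003],[0,0,0]]]' >/dev/null && G &&
python3 -m jog '[[[0,0,0.001],[0,0,0]],[[0,0,0.0015],[0,0,0]],[[0,0,0.0015],[0,0,0]]]' >/dev/null && G
```

```text
z [0.558  0.3296 0.1448] f [-0.2 -0.6 -1.5]
z [0.5599 0.3308 0.1036] f [ 0.2  0.3 -0.5]
z [0.5611 0.3314 0.1056] f [-0.2  0.3  0.1]
z [0.56   0.331  0.1006] f [-0.1 -0.  -1.5]
z [0.56   0.3309 0.0989] f [ 0.1  0.  -0.1]
```

```bash
python3 -m jog '[[[0,0,0.0005],[0,0,0]],[[0,0,0.0005],[0,0,0]],[[0,0,0.0005],[0,0,0]],[[0,0,0.0005],[0,0,0]],[[0,0,0.0005],[0,0,0]]]' 1 
python3 -m jog '[[[0,0,-0.02],[0,0,0]],[[0,0,-0.06],[0,0,0]],[[0,0,-0.1],[0,0,0]],[[0,0,-0.13],[0,0,0]],[[0,0,-0.13],[0,0,0]]]' >/dev/null
python3 -m jog '[[[0,0,0],[0,0,-0.14]],[[0,0,0],[0,0,-0.28]],[[0,0,0],[0,0,-0.42]],[[0,0,0],[0,0,-0.56]],[[0,0,0],[0,0,-0.7]]]' >/dev/null
python3 -m jog '[[[0,0,0],[0,0,-0.14]],[[0,0,0],[0,0,-0.19]],[[0,0,0],[0,0,-0.19]]]' >/dev/null
python3 -c "
from w import *
go(.5382,.0105,.2,-.34)"
```

```text
t: 24.3
tool_pos: [0.5601, 0.331, 0.0987]
tool_rot: [-3.096, -0.536, -0.0]
contact_force: [0.6, 0.4, -0.2]
opening: 0.0843
grip_force: 0.0
t 25.6 pos [0.5596, 0.3308, 0.2274] yawY -0.338 q1,q6 [0.42 0.76] -> [-0.3092, 0.0861, 0.0276, [-0.001, 0.001, 0.002], [-0.002, -0.002, -3.14]]
```

```bash
python3 -m jog '[[[-0.03,0.008,0],[0,0,0]],[[-0.075,0.02,0],[0,0,0]],[[-0.12,0.033,0],[0,0,0]],[[-0.165,0.045,0],[0,0,0]],[[-0.2,0.056,0],[0,0,0]]]' >/dev/null
python3 -m jog '[[[-0.045,0.012,0],[0,0,0]],[[-0.08,0.023,0],[0,0,0]],[[-0.1,0.028,0],[0,0,0]],[[-0.109,0.03,0],[0,0,0]],[[-0.109,0.03,0],[0,0,0]]]' >/dev/null
python3 -m jog '[[[0,0,0.02],[0,0,0]],[[0,0,0.05],[0,0,0]],[[0,0,0.08],[0,0,0]],[[0,0,0.1],[0,0,0]],[[0,0,0.1],[0,0,0]]]' >/dev/null
python3 -m jog '[[[0,0,0],[0,0,0]],[[0,0,0],[0,0,0]],[[0,0,0],[0,0,0]]]' >/dev/null
python3 -c "
from w import *
go(.5382,.0105,.07,-.34)
t=optics.get_image('top'); print(w2p(t,[.56,.331,.143]))
"
```

```text
t 27.4 pos [0.54, 0.0111, 0.1306] yawY -0.338 q1,q6 [-0.12  0.22] -> [-0.0012, -0.0017, 0.0606, [0.003, -0.001, 0.002], [0.001, 0.005, -3.139]]
[[151.79953894 198.33293251]]
```

```bash
G(){ python3 guard.py 6; }
python3 -m jog '[[[-0.001,-0.0017,0.01],[0,0,0.002]],[[-0.001,-0.0017,0.025],[0,0,0.002]],[[-0.001,-0.0017,0.038],[0,0,0.002]],[[-0.001,-0.0017,0.045],[0,0,0.002]],[[-0.001,-0.0017,0.045],[0,0,0.002]]]' >/dev/null && G &&
python3 -m jog '[[[0,0,0],[0,0,0]],[[0,0,0],[0,0,0]]]' >/dev/null && G &&
python3 -m jog '[[[0,0,0.005],[0,0,0]],[[0,0,0.01],[0,0,0]],[[0,0,0.015],[0,0,0]],[[0,0,0.015],[0,0,0]],[[0,0,0.015],[0,0,0]]]' >/dev/null && G &&
python3 -m jog '[[[0,0,0],[0,0,0]],[[0,0,0],[0,0,0]],[[0,0,0],[0,0,0]],[[0,0,0],[0,0,0]],[[0,0,0],[0,0,0]]]' 0 30
```

```text
z [0.5352 0.0107 0.0812] f [ 0.2  0.1 -0.2]
z [0.5373 0.0105 0.0842] f [ 0.2 -0.7 -0.3]
z [0.5366 0.0106 0.0683] f [-0.3  0.6  0.7]
t: 29.15
tool_pos: [0.5383, 0.01, 0.0695]
tool_rot: [2.563, 1.812, 0.004]
contact_force: [5.1, -1.9, -0.7]
opening: 0.055
grip_force: 32.0
```

```bash
G(){ python3 guard.py 25; }
python3 -m jog '[[[0,0.001,0],[0,0,0]],[[0,0.001,0],[0,0,0]],[[0,0.001,0],[0,0,0]]]' - 45 && G &&
python3 -m jog '[[[0,0.001,-0.002],[0,0,0]],[[0,0.001,-0.003],[0,0,0]],[[0,0.001,-0.003],[0,0,0]]]' >/dev/null && G &&
python3 -m jog '[[[0,0,-0.002],[0,0,0]],[[0,0,-0.003],[0,0,0]],[[0,0,-0.003],[0,0,0]]]' >/dev/null && G &&
python3 -m jog '[[[0,0,-0.002],[0,0,0]],[[0,0,-0.003],[0,0,0]],[[0,0,-0.003],[0,0,0]]]' >/dev/null && G &&
python3 -m jog '[[[0,0,-0.002],[0,0,0]],[[0,0,-0.003],[0,0,0]],[[0,0,-0.003],[0,0,0]]]' && G
```

```text
t: 29.45
tool_pos: [0.5389, 0.0099, 0.0697]
tool_rot: [2.564, 1.812, 0.003]
contact_force: [4.3, -2.3, 3.6]
opening: 0.0536
grip_force: 46.9
z [0.5389 0.0099 0.0697] f [ 4.3 -2.3  3.6]
z [0.5387 0.0098 0.0702] f [ 8.4 -3.2 -6.7]
z [0.5382 0.0095 0.0722] f [  8.8  -3.9 -11. ]
z [0.5361 0.01   0.0757] f [-2.7 -2.4 -2.1]
t: 30.65
tool_pos: [0.5394, 0.0103, 0.0815]
tool_rot: [2.565, 1.813, 0.003]
contact_force: [0.1, -1.0, -0.5]
opening: 0.0534
grip_force: 47.6
z [0.5394 0.0103 0.0815] f [ 0.1 -1.  -0.5]
```

```bash
G(){ python3 guard.py 25; }
python3 -m jog '[[[0,0,-0.003],[0,0,0]],[[0,0,-0.006],[0,0,0]],[[0,0,-0.01],[0,0,0]],[[0,0,-0.014],[0,0,0]],[[0,0,-0.018],[0,0,0]]]' && G &&
python3 -m jog '[[[0,0,-0.01],[0,0,0]],[[0,0,-0.03],[0,0,0]],[[0,0,-0.06],[0,0,0]],[[0,0,-0.09],[0,0,0]],[[0,0,-0.11],[0,0,0]]]' >/dev/null && G
python3 -m jog '[[[0,0,0],[0,0,0]],[[0,0,0],[0,0,0]]]'
python3 -c "
from w import *
go(.545,-.324,.2,-.34)
s=optics.get_image('scene'); t=optics.get_image('top')
def br(d,c):
    im=d['image'][c[1]-40:c[1]+40,c[0]-40:c[0]+40].astype(int); m=(im[...,2]-im[...,0]>25); y,x=np.nonzero(m); return m.sum(),(x.mean()+c[0]-40).round(1),(y.mean()+c[1]-40).round(1)
a=cv2.imread('pics/scene0.png'); print('handle before/after',br({'image':a},(388,355)),br(s,(388,355)), br({'image':cv2.imread('pics/top0.png')},(158,203)),br(t,(158,203)))
"
```

```text
t: 31.15
tool_pos: [0.5388, 0.0099, 0.0992]
tool_rot: [2.565, 1.813, 0.001]
contact_force: [-0.5, 0.2, 0.0]
opening: 0.0535
grip_force: 47.6
z [0.5388 0.0099 0.0992] f [-0.5  0.2  0. ]
z [0.5396 0.0098 0.2121] f [ 1.4 -0.1 -1. ]
t: 31.85
tool_pos: [0.5387, 0.0099, 0.2088]
tool_rot: [2.565, 1.813, 0.001]
contact_force: [-0.4, -0.4, -0.6]
opening: 0.0537
grip_force: 47.6
t 31.85 pos [0.5387, 0.0099, 0.2088] yawY -0.34 q1,q6 [-0.12  0.22] -> [-0.3127, 0.1173, 0.0088, [0.001, -0.0, 0.0], [0.0, 0.001, -3.142]]
handle before/after (np.int64(178), np.float64(389.8), np.float64(348.4)) (np.int64(214), np.float64(388.9), np.float64(348.6)) (np.int64(62), np.float64(151.7), np.float64(197.9)) (np.int64(80), np.float64(153.0), np.float64(198.1))
```

Run:
```python
from w import *
from scipy.optimize import least_squares
t=optics.get_image("top"); s=optics.get_image("scene")
f=lambda u,v:(415+u/3.3333,175+v/3.3333); g=lambda u,v:(165+(u-400)/3.3333,135+v/3.3333)
H=.075
obs=[(t,f(105,42),(H,H)),(t,f(338,40),(H,-H)),(t,f(345,277),(-H,-H)),(t,f(108,287),(-H,H)),(s,g(450,55),(H,-H)),(s,g(650,40),(-H,-H)),(s,g(742,122),(-H,H)),(s,g(530,140),(H,H))]
def res(p):
    Q=R.from_euler("ZY",[p[3],-p[4]])  # forward tilt: -x side down
    return np.concatenate([w2p(d,Q.apply([*l,0])+p[:3])[0]-uv for d,uv,l in obs])
r=least_squares(res,[.54,-.32,.08,0,0]); print(r.x.round(4),r.fun.reshape(-1,2).round(1).tolist())
for z in (.02,.04,.06): print("pin",z,p2w(t,f(115,244),z).round(3),p2w(t,f(305,239),z).round(3), p2w(s,g(615,105),z).round(3),p2w(s,g(640,130),z).round(3))
for uv in ((108,97),(272,93)): print("floor edge shadow",p2w(t,f(*uv),.015))
```

```text
[ 0.5366 -0.3194  0.0853  0.0469  0.1669] [[-0.8, -0.5], [0.6, -0.9], [0.3, 1.4], [0.1, 0.6], [-0.2, -0.9], [-0.5, -0.2], [0.4, 0.5], [-0.2, 1.0]]
pin 0.02 [ 0.494 -0.268  0.02 ] [ 0.5   -0.395  0.02 ] [ 0.491 -0.409  0.02 ] [ 0.489 -0.364  0.02 ]
pin 0.04 [ 0.491 -0.262  0.04 ] [ 0.497 -0.387  0.04 ] [ 0.504 -0.372  0.04 ] [ 0.502 -0.329  0.04 ]
pin 0.06 [ 0.488 -0.256  0.06 ] [ 0.494 -0.378  0.06 ] [ 0.517 -0.335  0.06 ] [ 0.515 -0.293  0.06 ]
floor edge shadow [ 0.59185924 -0.26774777  0.015     ]
floor edge shadow [ 0.59772592 -0.3790196   0.015     ]
```

The bin is tilted about 0.17 rad forward, with its floor middle at (0.548, -0.319, 0.020) and the pin near x≈0.495. I carry the ring there and turn so the fingers close along the pin.

```bash
python3 -m jog '[[[-0.03,0.012,0],[0,0,0.12]],[[-0.07,0.028,0],[0,0,0.25]],[[-0.11,0.045,0],[0,0,0.38]],[[-0.15,0.062,0],[0,0,0.51]],[[-0.19,0.078,0],[0,0,0.64]]]' >/dev/null
python3 -m jog '[[[0,0,0],[0,0,0]],[[0,0,0],[0,0,0]],[[0,0,0],[0,0,0]]]'
python3 -c "
from w import *
go(.555,-.319,.2,-1.56)"
```

```text
t: 32.85
tool_pos: [0.5485, -0.1943, 0.2077]
tool_rot: [-3.003, -0.916, 0.002]
contact_force: [0.6, 0.5, 0.1]
opening: 0.0535
grip_force: 47.6
t 32.85 pos [0.5485, -0.1943, 0.2077] yawY -0.979 q1,q6 [-0.47  0.51] -> [-0.0642, 0.1071, 0.0075, [-0.002, 0.001, 0.581], [-0.001, -0.002, -2.56]]
```

```bash
python3 -m jog '[[[-0.02,0.03,0],[0,0,0.13]],[[-0.04,0.06,0],[0,0,0.26]],[[-0.055,0.09,0],[0,0,0.39]],[[-0.064,0.107,0],[0,0,0.5]],[[-0.064,0.107,0],[0,0,0.58]]]' >/dev/null
python3 -m jog '[[[0,0,0],[0,0,0]],[[0,0,0],[0,0,0]],[[0,0,0],[0,0,0]]]'
python3 -c "
from w import *
go(.555,-.319,.032,-1.56)"
```

```text
t: 33.65
tool_pos: [0.5555, -0.3186, 0.2086]
tool_rot: [-3.141, -0.021, 0.0]
contact_force: [-0.0, 0.5, -0.2]
opening: 0.0537
grip_force: 47.6
t 33.65 pos [0.5555, -0.3186, 0.2086] yawY -1.557 q1,q6 [-0.64  0.92] -> [-0.0005, 0.0005, 0.1766, [-0.0, 0.0, 0.003], [-0.0, -0.0, -3.139]]
```

```bash
G(){ python3 guard.py 5; }
python3 -m jog '[[[0,0,0.02],[0,0,0]],[[0,0,0.05],[0,0,0]],[[0,0,0.08],[0,0,0]],[[0,0,0.1],[0,0,0]],[[0,0,0.1],[0,0,0]]]' >/dev/null && G &&
python3 -m jog '[[[0,0,0.01],[0,0,0]],[[0,0,0.02],[0,0,0]],[[0,0,0.03],[0,0,0]],[[0,0,0.04],[0,0,0]],[[0,0,0.045],[0,0,0]]]' >/dev/null && G &&
python3 -m jog '[[[0,0,0.008],[0,0,0]],[[0,0,0.016],[0,0,0]],[[0,0,0.024],[0,0,0]],[[0,0,0.03],[0,0,0]],[[0,0,0.03],[0,0,0]]]' >/dev/null && G &&
python3 -m jog '[[[0,0,0],[0,0,0]],[[0,0,0],[0,0,0]],[[0,0,0],[0,0,0]]]' && G
```

```text
z [ 0.5532 -0.3174  0.1044] f [-0.5  0.2 -0.3]
z [ 0.5548 -0.3194  0.0623] f [-0.2  0.4 -0.4]
z [ 0.5546 -0.3192  0.0322] f [-0.2 -0.  -0.5]
t: 35.45
tool_pos: [0.5557, -0.32, 0.0343]
tool_rot: [3.141, 0.017, 0.001]
contact_force: [-0.1, 0.1, 0.0]
opening: 0.0535
grip_force: 47.6
z [ 0.5557 -0.32    0.0343] f [-0.1  0.1  0. ]
```

```bash
python3 -m jog '[[[0,0,0],[0,0,0]],[[0,0,0],[0,0,0]],[[0,0,0],[0,0,0]],[[0,0,0],[0,0,0]],[[0,0,0],[0,0,0]]]' 0.88
python3 -m jog '[[[0,0,-0.01],[0,0,0]],[[0,0,-0.03],[0,0,0]],[[0,0,-0.06],[0,0,0]],[[0,0,-0.1],[0,0,0]],[[0,0,-0.14],[0,0,0]]]'
python3 -m jog '[[[-0.03,-0.03,-0.03],[0,0,0]],[[0.04,-0.07,-0.06],[0,0,0]],[[0.07,-0.11,-0.09],[0,0,0]],[[0.1,-0.15,-0.1],[0,0,0]],[[0.1,-0.19,-0.1],[0,0,0]]]' >/dev/null
python3 -m jog '[[[0,0,0],[0,0,0]],[[0,0,0],[0,0,0]],[[0,0,0],[0,0,0]],[[0,0,0],[0,0,0]],[[0,0,0],[0,0,0]]]'
python3 - <<'E'
from w import *
t=optics.get_image("top"); a=cv2.imread("pics/top0.png"); cv2.imwrite("pics/fin.png",t["image"])
b=cv2.imread("pics/top0.png")
d=(cv2.absdiff(t["image"],b).max(2)>25).astype(np.uint8); d=cv2.morphologyEx(d,cv2.MORPH_OPEN,np.ones((2,2)))
n,l,st,c=cv2.connectedComponentsWithStats(d)
for i in range(1,n):
    if st[i,4]>6: print(st[i].tolist(),c[i].round(1).tolist())
E
```

```text
t: 35.95
tool_pos: [0.5554, -0.3198, 0.0337]
tool_rot: [3.142, 0.017, 0.0]
contact_force: [-0.8, -0.1, -0.9]
opening: 0.0752
grip_force: 0.0
t: 36.45
tool_pos: [0.555, -0.3195, 0.1753]
tool_rot: [-3.141, -0.017, 0.001]
contact_force: [0.5, -0.5, 0.9]
opening: 0.0752
grip_force: 0.0
t: 37.45
tool_pos: [0.6438, -0.1544, 0.2683]
tool_rot: [-3.141, -0.014, 0.002]
contact_force: [-0.1, -0.7, 0.3]
opening: 0.0751
grip_force: 0.0
[0, 0, 640, 480, 244967] [320.6, 271.4]
[227, 42, 41, 34, 1049] [248.7, 58.7]
[274, 43, 41, 33, 1052] [294.6, 59.4]
[316, 44, 46, 34, 1075] [340.7, 60.7]
[363, 46, 45, 33, 1025] [386.4, 62.1]
[197, 56, 4, 4, 11] [198.5, 57.5]
[577, 152, 35, 19, 482] [593.9, 161.8]
[54, 157, 4, 5, 17] [55.8, 158.8]
[49, 174, 8, 11, 35] [53.1, 179.5]
[579, 181, 39, 22, 609] [597.5, 191.6]
[582, 212, 37, 22, 615] [600.0, 221.8]
[35, 217, 3, 4, 9] [35.9, 218.4]
[600, 241, 3, 3, 8] [601.1, 241.9]
[29, 250, 3, 4, 10] [29.8, 251.3]
[472, 254, 23, 4, 75] [482.9, 255.6]
[496, 254, 3, 3, 9] [497.0, 255.0]
[28, 260, 2, 6, 12] [28.5, 262.5]
[477, 260, 5, 2, 10] [479.0, 260.5]
[0, 268, 11, 9, 57] [4.0, 270.8]
[24, 278, 5, 6, 19] [25.7, 280.5]
[0, 287, 28, 17, 204] [12.9, 296.3]
```

Run:
```python
from w import *
t=optics.get_image("top"); print(t["rvec"],t["tvec"],t["image"].mean((0,1)),cv2.imread("pics/top0.png").mean((0,1)))
g0=cv2.GaussianBlur(cv2.cvtColor(cv2.imread("pics/top0.png"),6),(0,0),.8); g=cv2.GaussianBlur(cv2.cvtColor(t["image"],6),(0,0),.8)
for q in (g0,g):
    print("--")
    for y in range(186,270,4): print(y,*[f"{int(q[y,x]):3d}" for x in range(430,524,4)])
# expected pixel of bin floor
Q=R.from_euler("ZY",[.047,-.167])
print(w2p(t,[Q.apply([x,y,-.066])+[.5366,-.3194,.0853] for x,y in((0,0),(.065,.065),(.065,-.065),(-.065,-.065),(-.065,.065))]).round(0).tolist())
```

```text
[ 2.16572778 -2.12170475  0.18211903] [0.00488268 0.50755878 0.94033939] [107.9912793  112.78377604 119.41981445] [93.37880208 96.78407878 96.08964518]
--
186 123 123 122 120 110 110 111 108 106 105 103 104  99 100  96  96  98  93  93  89  91  92 119 118
190 123 120  50  30  70  32  33  31  31  31  30  33  33  32  32  31  31  32  30  28  28  46 119 119
194  78  66  29  29  71  43  45  43  46  46  44  45  43  45  44  43  42  43  41  30  29  43 117 119
198  40  28  29  27  71  44  45  46  45  45  44  45  43  45  44  44  44  45  35  29  25  41 117 121
202  27  28  29  30  70  49  51  50  49  49  47  48  46  48  51  55  54  45  38  29  27  37 116 121
206  27  27  29  31  71  84  85  85  84  83  84  83  84  83  81  82  81  44  38  27  30  37 114 118
210  28  30  30  29  69  84  84  85  85  84  82  83  83  82  82  82  81  44  38  31  29  32 114 120
214  27  28  30  30  66  84  84  83  84  83  82  82  82  83  82  82  82  45  39  30  30  32 115 121
218  27  30  29  31  67  85  84  84  84  82  83  82  83  82  83  82  81  44  42  29  29  31 111 120
222  27  27  32  30  59  84  82  82  84  83  
[... 2638 characters left out ...]
 40  41  42  92 153
246  62  62  62  60  60  59  57  56  53  50  59 149 155 155 157 159 161 160 140  83  43  41  87 148
250  64  61  60  59  59  59  57  58  52  48  57  77  78  72  68  67  66  64  62  41  40  41  88 139
254  62  61  61  60  59  58  57  56  50  46  94 107 107 107 106 106 106  75  61  42  43  42 100 150
258  61  61  59  60  55  58  58  55  48  45  80  82  83  85  85  90  91  95  96  95 100 108 133 162
262  63  59  60  59  58  56  57  54  48  45  90  91  89  89  89  89  89  89  90 131 159 161 160 160
266  62  61  59  59  57  57  56  52  46  55  90  88  88  88  89  89  89  92 161 162 162 164 163 164
[[472.0, 224.0], [442.0, 195.0], [500.0, 194.0], [501.0, 253.0], [443.0, 255.0]]
```

```bash
python3 -m jog '[[[-0.02,-0.04,0],[0,0,0]],[[-0.04,-0.08,0],[0,0,0]],[[-0.06,-0.12,0],[0,0,0]],[[-0.08,-0.16,0],[0,0,0]],[[-0.1,-0.2,0],[0,0,0]]]' >/dev/null
python3 -m jog '[[[0,0,0],[0,0,0]],[[0,0,0],[0,0,0]],[[0,0,0],[0,0,0]],[[0,0,0],[0,0,0]],[[0,0,0],[0,0,0]]]'
python3 - <<'E'
from w import *
t=optics.get_image("top"); g=cv2.GaussianBlur(cv2.cvtColor(t["image"],6),(0,0),.8)
for y in range(198,262,3): print(y,*[f"{int(q):3d}" for q in g[y,440:510:3]])
a=cv2.imread('pics/scene0.png'); s=optics.get_image('scene')
def br(im,c):
    im=im[c[1]-40:c[1]+40,c[0]-40:c[0]+40].astype(int); m=(im[...,2]>1.6*im[...,0]); y,x=np.nonzero(m); return m.sum(),x.mean().round(1),y.mean().round(1)
print(br(a,(388,355)),br(s['image'],(388,355)),br(cv2.imread('pics/top0.png'),(158,203)),br(t['image'],(158,203)))
E
```

```text
t: 38.55
tool_pos: [0.5427, 0.0447, 0.2687]
tool_rot: [3.141, 0.014, -0.001]
contact_force: [0.1, 0.4, -0.6]
opening: 0.0751
grip_force: 0.0
198  40  38  90  60  59  59  58  59  58  59  58  57  58  59  57  58  58  58  58  58  58  40  38  38
201  40  40  90  62  58  60  60  59  59  58  59  60  59  59  57  58  61  61  58  57  56  43  40  39
204  39  39  92 101 100 100 100 100  98  99  97  98  98  97  96  97 104 104 102  61  57  42  39  37
207  40  40  91 108 108 106 106 107 107 107 104 105 106 105 105 106 104 104 104  61  59  43  40  40
210  40  40  88 106 108 107 106 105  99  80  73  73  79  97 105 105 104 106 104  61  58  46  39  39
213  39  40  86 108 107 107 107  91  67  81  82  78  64  71  98 105 105 105 104  61  58  44  40  40
216  40  40  87 106 106 105 107 106 101 105 106 105 103  60  82 105 105 104 105  71  57  43  39  40
219  40  40  82 107 107 106 106 106 105 107 106 106 106  70  74 105 104 104 104  73  59  49  38  39
222  41  40  78 107 106 106 100  76  90 106 106 105 107  80  73  95 105 104 103  68  57  45  40  39
225  39  40  78 106 106 107 104  68  73 102 105 107 104  66
[... 748 characters left out ...]
  41  55 120 124 121 120 116 114 111 109 105 101  99  91  89  84  82  81  78  77  65  49  40
252  65  39  54  77  69  69  70  69  68  68  70  69  70  70  69  69  69  68  71  77  58  52  40  39
255  64  40  55 103 104 104 105 104 104 103 103 103 103 104 102 101 101  99  99  87  55  55  42  41
258  40  39  50  90  78  75  74  74  73  75  79  78  77  81  80  80  84  85  86  89  88  90  90  91
261  52  54  59  94  95  86  90  89  84  89  89  84  88  87  85  86  84  82  85  81  82  84 102 140
(np.int64(415), np.float64(41.3), np.float64(38.4)) (np.int64(424), np.float64(40.6), np.float64(38.4)) (np.int64(149), np.float64(37.0), np.float64(37.5)) (np.int64(153), np.float64(37.2), np.float64(37.2))
```

The numbers show the ring lying flat in the bin around top (471,221), next to the floor's middle at (472,224). The pick hangs where it started, and the robot touches nothing.

```bash
python3 -c "
from station import job
print(job.finish_job())"
```

```text
the job is handed in; nothing more can be done
None
```

I handed the job in at about 39 s: the ring's +y end was levered out past its pawl with the pick, the pick hangs back in its stand, and the ring lies flat in the grey tilting bin; the hand-in call returned no verdict.

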